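# Switch off the polisher and hold its guard gate ajar

## Robot

A 6-joint arm with a two-finger parallel gripper is mounted at the origin on the work surface. World frame = base frame: x ahead of the robot, y to its left, z up, the work surface at z = 0. Lengths are in m, angles in rad, forces in N, time in s.
With the tool pointing down it reaches from about 0.3 to 0.775 m from the base axis. Payload 14.6 kg.
Tool frame: the origin (TCP) lies on the centre line of the jaws, within the pads' length; the fingertips stand 25 mm ahead of it and the grasp point (between the pads) lies 6 mm ahead of it; z points along the fingers, y is the line along which they close (so a half turn about z gives the same grasp; the last joint's range is limited). The gripper opens to 94 mm and grips with 3 to 60 N. Pads are 16 mm wide; open, the fingers measure 119 mm over their backs; the gripper's body (75 mm by 177 mm) begins 78 mm behind the grasp point.
Start: joints at [1.217, 0.3, 1.521, -0, 1.321, -0.067], TCP at [0.156, 0.528, 0.23] pointing down, gripper open.
Joint ranges: [-3.03, 3.03], [-0.79, 2.21], [0.23, 2.52], [-1.04, 4.18], [0, 3.07], [-2.55, 2.55]. Speed limits (rad/s): [2.22, 2.22, 2.57, 3.14, 3.14, 3.14].

## Interface

Orientations are given as a 3x3 rotation matrix whose columns are the frame's x, y, z axes.
In Python, from bench import read_state, read_camera, camera_model, job gives the robot as it stands.
- The arm moves only by the tool nudge_tcp, called after "Emit:" as name(argument=value, ...) on one line, values as JSON. Schema: {"type":"object","properties":{"ticks":{"type":"object","properties":{"moves":{"type":"array","items":{"type":"array","items":{"type":"number"},"minItems":7,"maxItems":7},"minItems":1,"maxItems":8}},"additionalProperties":false,"required":["moves"]},"clamp_n":{"type":"number"},"only":{"type":"string"},"quiet":{"type":"boolean"},"lines":{"type":"string"}},"required":["ticks"],"additionalProperties":false}. ticks is an object whose key "moves" holds a list of rows, 1 to 8 of them, each of 7 numbers: the finger opening in m, then dx, dy, dz in m, then a rotation vector rx, ry, rz in rad; each row shifts and turns the commanded pose from where the row before left it, along the tool's axes as they then stand; what a row does not reach is not made up. A row lasts 1/8 s, in which the tool goes at most 0.0625 m and 0.188 rad, less where a joint would pass 70% of its speed; a pose out of reach is approached as far as the arm can. The fingers move at their own pace and stop on an object; clamp_n is the grip in N (left out, the last holds). Time passes only in rows, so rows that do not move let the fingers close. The tool returns the time, the measured TCP pose, the force, the opening and the grip force at its end. only (a regular expression) keeps the lines of the reply that match it, lines (a string "A,B") keeps lines A to B, and quiet returns only ok. Input that does not fit is refused with a message, and nothing moves.
- read_state(): the state, without advancing time (a new reading comes with each control period).
- read_camera(name): name is "scene" or "top"; returns the picture (420x560x3 uint8, blue, green, red); there is no depth.
- camera_model(name): a dict with "fx", "fy", "cx", "cy" (pixels), "rvec" (rotation vector, rad) and "tvec" (3), from world to camera coordinates, as OpenCV has them. Camera axes: x right, y down, z forward; pixel columns grow to the right and rows downward; lengths in m; the calibration is good to about 2 mm. A picture is of the moment at which its call begins. camera_model takes no time and is no camera call.
- job.job_done(): hands the job in; it is judged then, once.
The state is a dict: "clock": time; "joint_positions": joint angles; "qvel": joint speeds; "joint_torque": joint torques, N m; "position": TCP position; "orientation": TCP orientation; "ft_force": force on the tool from outside, world axes, zero at the start; "wrist_torque": the same for the moment, N m; "gripper_width": finger opening in m; "finger_force": force on a finger pad.
Only numpy, scipy, OpenCV 4.12 (cv2) and the standard library are available. Lean on these libraries where they do the work, as an engineer would, in place of code of your own. Each camera call takes 0.05 s, during which the arm holds its last target. There are 200 camera calls.

## Task

First turn the polisher's speed selector to off, the position marked with a ring. Then open the guard: the worn bolt on top of the gate sags behind the bent-up lip of its keeper, so lift the bolt by its knob while pulling it back out of the keeper, swing the gate towards you until its free edge stands about 9 cm open, and finish while still gripping the bolt knob and holding the gate ajar against its closing spring. Do not disturb the mug, the dish or the jar.

Things in the scene. Friction and masses are not known exactly. Their poses are not given: they have to be found in the camera images.
- controller: dark steel speed control box, 150 (x) x 160 (y) x 60 mm high, fixed on the bench; origin at the centre of its underside; its yaw varies. The selector stands upright on the middle of its top. White marks on the top, 45 to 48 mm from the selector's axis, show the four positions: three short bars, and a ring 15 mm across for off (the third position clockwise)
- selector_grip (a point): point on the selector's vertical axis at grip height, 37 mm above the box top. The selector: black skirt 44 mm across, 14 mm above the box top, under an upright bar grip 42 mm long, 14 mm thick, top 44 mm above the box top; grip it across the 14 mm. A white line on the bar marks its pointing end. The point turns with the selector: the bar lies along its x, pointing to its -x
- selector (a joint): selector angle, rad, growing clockwise seen from above; 0 has the bar along the box's x axis, pointing to the box's -x side. Detents at 0, 0.55, 1.1 (off, the ring mark) and 1.65 pull it in and hold it; 0.1 N m turns it from one to the next. End stops at 0 and 1.67. It starts in the first or the second detent
- guard: fixed grey open-topped guard around a polishing motor, 240 deep (x) x 310 wide (y) x 180 mm high; origin at the centre of its underside; its yaw varies. Its -x side, towards the robot, is the barred steel gate; the posts either side of the gate are 180 mm high
- gate_hinge (a point): point on the gate's vertical hinge line at the height of the gate's top (180 mm above the bench); at x = -110 mm, y = +130 mm of the guard (the left end of the gate as the robot sees it). The point's axes turn with the gate: the gate runs from here along -y
- gate_stile (a point): top of the gate's free edge, 240 mm from the hinge line; the gate is 16 mm thick
- gate (a joint): gate angle, rad, 0 closed, growing as the free edge swings towards the robot (clockwise from above), up to 1.5; the free edge stands 240 mm x sin(angle) open. A spring closes it: 0.3 N m when closed, rising by 0.6 N m per rad. It cannot open before the bolt's head is out of the keeper
- bolt_knob: upright round steel knob of the bolt, 16 mm in diameter, standing 65 mm above the bar's axis; origin at its foot, on the bar's axis. With the bolt shot home and sagging it lies 180 mm from the hinge line and 198 mm above the bench. Axes as the gate's: +y points from the keeper to the hinge. The bolt, with knob, weighs 140 to 230 g
- bolt_grip (a point): point on the bolt knob's axis at the height to grip, 46 mm above the bar's axis and 19 mm under the knob's top; the staples that carry the bar stand 34 mm and 80 mm from the knob along the bar when home and reach 25 mm above the sagging bar's axis
- bolt (a joint): how far the bolt is pulled back from the keeper along the gate, towards the hinge, m: 0 home, at most 0.042; friction about 1.2 N. It starts between 0 and 0.006. The head is clear of lip and keeper from 0.026 on
- bolt_lift (a joint): how far the bolt is lifted in its worn staples, m: 0 sagging under its own weight, at most 0.014. The head passes the lip only when lifted by 0.0075 or more, and must stay lifted while bolt goes from about 0.008 to 0.026
- keeper_lip (a point): middle of the upper edge of the keeper's lip. The keeper is a steel bracket open above, on the post beyond the gate's free edge: two cheeks 30 mm apart and 45 mm high, and on the gate's side a lip 4 mm thick, bent up 12 mm above the post. The bolt's bar (10 mm thick) passes over it; the head at its end, a disc 26 mm across, 12 mm thick, hangs behind the lip, overlapping it by 7 mm
- mug: steel mug, 76 mm across, 100 mm high, with a handle; loose; origin at the centre of its underside
- dish: white ceramic dish, 100 mm across, 35 mm high; loose; origin at the centre of its underside
- jar: amber glass jar with a steel lid, 56 mm across, 70 mm high; loose; origin at the centre of its underside
There are look-alikes about, which are no part of the job. Of the things shaped like the controller, the steel one is meant.

How it is judged:
On the way, in this order (a step that is already met when the one before it is completed fails the run):
1. the selector is at off, the ring mark (value of joint selector between 0.95 and 1.25 rad and value of joint bolt below 0.012 m), for 0.2 s.
2. the bolt is pulled clear of the keeper with the selector at off (value of joint selector between 0.95 and 1.25 rad and value of joint bolt above 0.026 m), for 0.1 s.
At the end, for the whole second after the job is handed in: selector within 0.15 rad of the off detent (1.1); gate held still at 0.25 to 0.52 rad (free edge 60 to 119 mm open), with the fingers on the bolt knob (more than 1 N) (value of joint selector between 0.95 and 1.25 rad and value of joint gate between 0.25 and 0.52 rad and velocity of joint gate between -0.05 and 0.05 rad/s and contact force between the fingers and bolt_knob above 1 N); the arm keeps its last pose, push and grip.
It fails at once if the mug is disturbed (moved 30 mm or tipped) (distance of mug from where it was at the start of the episode above 0.03 m or angle between mug's own z axis and vertical above 0.5 rad).
It fails at once if the dish is disturbed (moved 30 mm or tipped) (distance of dish from where it was at the start of the episode above 0.03 m or angle between dish's own z axis and vertical above 0.5 rad).
It fails at once if the jar is disturbed (moved 30 mm or tipped) (distance of jar from where it was at the start of the episode above 0.03 m or angle between jar's own z axis and vertical above 0.5 rad).
It also fails if it takes over 48 s, if anything falls off the work surface, if the arm or the gripper's body presses on something with over 40 N, if the wrist force passes 120 N, or if a joint passes its speed limit or range.

## Working session

There is one attempt and no reset: what is moved stays moved. The work goes in short steps, Python scripts to look and compute and a tool call to move; the robot and the scene stay as the last step left them, time stands still between calls to the robot, and variables do not carry over. Pictures are saved under pics/ and viewed, at most 10 in all, crops included, and the job is handed in when it is done.

```bash
mkdir -p pics; ls
```

Run:
```python
from bench import *
import cv2,numpy as np
for n in("scene","top"):
    cv2.imwrite(f"pics/{n}0.png",read_camera(n)); m=camera_model(n)
    R=cv2.Rodrigues(np.array(m["rvec"]))[0]; print(n,m,"pos",-R.T@np.array(m["tvec"]))
s=read_state();print(s["position"],s["orientation"],s["clock"],s["ft_force"])
```

```text
pics
scene {'fx': 493.10563294015225, 'fy': 493.10563294015225, 'cx': 285.6188250191854, 'cy': 208.2883048061571, 'rvec': array([ 1.79515335,  2.05525253, -0.54433122]), 'tvec': array([ 0.0545872 , -0.30524025,  1.83906565])} pos [1.19435942 0.08020532 1.4301701 ]
top {'fx': 486.73281283913735, 'fy': 486.73281283913735, 'cx': 278.24241709133963, 'cy': 206.449890658175, 'rvec': array([ 2.20195384, -2.15195035,  0.12980039]), 'tvec': array([-0.04581973,  0.46778477,  1.41337219])} pos [ 0.32207588 -0.01214521  1.45418796]
[0.15551524 0.52731949 0.22995846] [[-9.59164831e-01  2.82847493e-01 -3.50584188e-04]
 [ 2.82847705e-01  9.59164311e-01 -1.00016258e-03]
 [ 5.33743640e-05 -1.05848270e-03 -9.99999438e-01]] 0.1 [ 0.67085589 -0.28447708  0.26452223]
```

View pics/scene0.png

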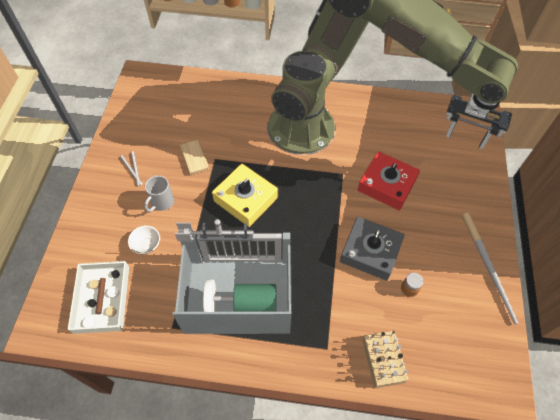

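View pics/top0.png

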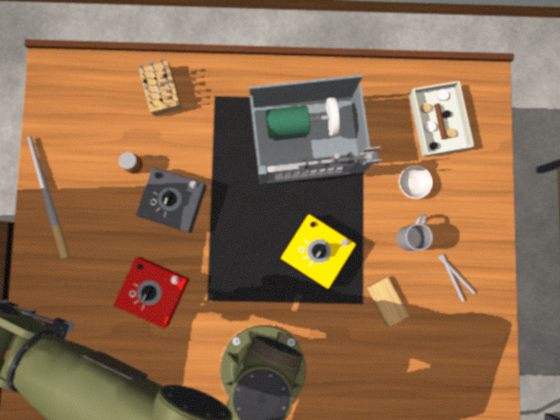

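Scene and top views. The box look-alikes are yellow (top 318,251; scene 245,192), red (top 152,292; scene 388,180) and dark steel (top 171,200; scene 373,247). I choose the dark steel one. The gate is the guard's lower side in top, running from (262,175) to (370,157). The bolt knob is near scene (218,228). I'll check these in one close crop.

Run:
```python
import cv2,numpy as np
t=cv2.imread("pics/top0.png");s=cv2.imread("pics/scene0.png")
a=cv2.resize(t[160:240,130:212],(400,390),interpolation=3)
b=cv2.resize(s[212:282,337:409],(400,390),interpolation=3)
c=np.hstack([a,b]); 
cv2.imwrite("pics/c1.png",c)
a=cv2.resize(t[130:200,245:385],(800,400),interpolation=3)
b=cv2.resize(s[210:275,170:300],(400,200),interpolation=3)
cv2.imwrite("pics/c2.png",np.vstack([a,np.hstack([b,cv2.resize(s[215:250,175:245],(400,200),interpolation=3)])]))
```

```text
(no output)
```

View pics/c1.png

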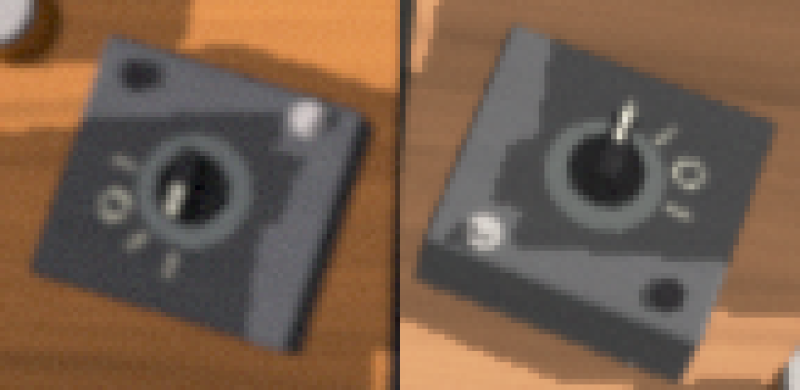

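View pics/c2.png

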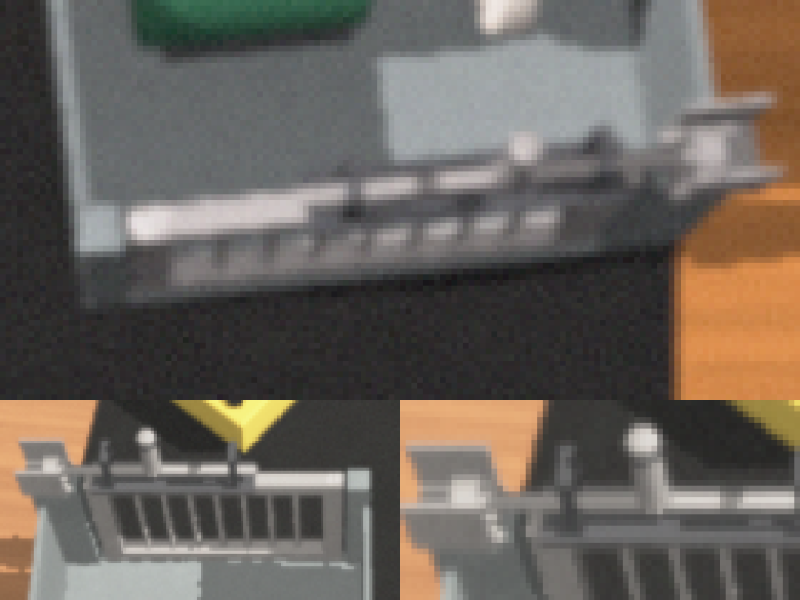

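The crop confirms the dark steel box: four marks, with the ring at crop (112,205), third clockwise. The white line of the bar is at crop (175,200). The knob top is at crop 2 (523,150) in top and (643,440) in scene. The keeper is at the gate's right end. Next I compute positions.

Create h.py:
```python
from bench import *
import cv2,numpy as np
from scipy.optimize import least_squares
M={n:camera_model(n) for n in("scene","top")}
def proj(n,P):
    m=M[n];K=np.array([[m["fx"],0,m["cx"]],[0,m["fy"],m["cy"]],[0,0,1]])
    return cv2.projectPoints(np.atleast_2d(np.array(P,float)),np.array(m["rvec"]),np.array(m["tvec"]),K,None)[0].reshape(-1,2)
def onz(n,px,z):
    m=M[n];R=cv2.Rodrigues(np.array(m["rvec"]))[0];c=-R.T@np.array(m["tvec"])
    d=R.T@np.array([(px[0]-m["cx"])/m["fx"],(px[1]-m["cy"])/m["fy"],1]);return c+d*(z-c[2])/d[2]
def tri(a,b): return least_squares(lambda p:np.r_[proj("top",p)[0]-a,proj("scene",p)[0]-b],[.5,0,.2])
def wp(x,y,yaw,L):
    L=np.atleast_2d(np.array(L,float));c,s=np.cos(yaw),np.sin(yaw)
    return np.c_[x+c*L[:,0]-s*L[:,1],y+s*L[:,0]+c*L[:,1],L[:,2]]
```

Run:
```python
from h import *
T=lambda u,v:np.array([130+u/4.878,160+v/4.875]); S=lambda u,v:np.array([337+(u-400)/5.556,212+v/5.571])
ct=np.array([T(108,38),T(370,122),T(298,352),T(35,270)]) # top-left,TR,BR,BL
w=np.array([onz("top",p,.06) for p in ct]); print("corners",w.round(4)[:,:2])
# marks
for p in [(170,265),(137,240),(112,205),(122,162)]: print("mark",onz("top",T(*p),.06).round(4))
for p in [(668,135),(688,173),(680,212)]: print("mark sc",onz("scene",S(*p),.06).round(4))
# image left=+y, up=+x : TL=(+x,+y) TR=(+x,-y) BR=(-x,-y) BL=(-x,+y)
L=[[.075,.08,.06],[.075,-.08,.06],[-.075,-.08,.06],[-.075,.08,.06]]
cs=np.array([S(512,25),S(775,122),S(690,383-32),S(430,245)])
# scene TL=(-x,-y)? scene up=-x, left=-y
Ls=[[-.075,-.08,.06],[-.075,.08,.06],[.075,.08,.06],[.075,-.08,.06]]
f=lambda q:np.r_[(proj("top",wp(*q,L))-ct).ravel(),(proj("scene",wp(*q,Ls))-cs).ravel()]
r=least_squares(f,[w[:,0].mean(),w[:,1].mean(),-.3]);q=r.x;print("box",q,r.fun.round(1))
for a in(0,.55,1.1,1.65):
    d=np.array([-np.cos(a),np.sin(a),0]) # cw from -x -> +y
    P=wp(*q,[.021*d+[0,0,.104],.008*d+[0,0,.104],.0465*d+[0,0,.06]])
    pt=(proj("top",P)-[130,160])*4.878; ps=(proj("scene",P)-[337,212])*5.56+[400,0]; print(a,pt.round().tolist(),ps.round().tolist())
r=tri([245+523/5.714,130+150/5.714],[175+243/5.714,215+40/5.714]);print("knobtop",r.x,r.fun.round(2))
for p in[(250,90),(361,78),(259,183)]:print("rim",onz("top",p,.18))
r=tri([250,90],[291,332]);print(r.x,r.fun); r=tri([361,78],[178,333]);print(r.x,r.fun)
```

```text
corners [[0.5686 0.3323]
 [0.5222 0.1757]
 [0.3852 0.2127]
 [0.4297 0.3682]]
mark [0.4345 0.2896 0.06  ]
mark [0.4488 0.3096 0.06  ]
mark [0.4691 0.3252 0.06  ]
mark [0.4948 0.3205 0.06  ]
mark sc [0.4508 0.3178 0.06  ]
mark sc [0.4732 0.3296 0.06  ]
mark sc [0.4979 0.3258 0.06  ]
box [ 0.48051889  0.27682247 -0.27350819] [-0.3 -2.  -1.2 -3.1 -2.6 -0.6 -2.1 -0.1 -1.9 -1.7 -1.1 -1.3  0.1 -1.8
 -3.2 -2.2]
0 [[168.0, 214.0], [175.0, 192.0], [170.0, 263.0]] [[618.0, 105.0], [611.0, 125.0], [619.0, 105.0]]
0.55 [[151.0, 203.0], [169.0, 188.0], [135.0, 240.0]] [[636.0, 117.0], [618.0, 129.0], [656.0, 130.0]]
1.1 [[143.0, 185.0], [166.0, 181.0], [117.0, 201.0]] [[645.0, 135.0], [621.0, 136.0], [675.0, 168.0]]
1.65 [[146.0, 165.0], [167.0, 174.0], [122.0, 159.0]] [[642.0, 153.0], [620.0, 143.0], [671.0, 208.0]]
knobtop [ 0.5751998  -0.17270189  0.25317674] [-0.93  0.09 -1.01 -0.11]
rim [0.76629847 0.05048454 0.18      ]
rim [ 0.8083922  -0.24938673  0.18      ]
rim [0.51381108 0.01965646 0.18      ]
[0.79896028 0.05960412 0.08490482] [-1.54067013  0.12227414 -1.47297872 -0.03233675]
[ 0.84303677 -0.25476539  0.08464018] [-4.23411444  0.46234591 -3.97612896 -0.53833613]
```

Emit:
nudge_tcp(ticks={"moves":[[0.06,-0.0547,-0.0212,0,0,0,0],[0.06,-0.0547,-0.0212,0,0,0,0],[0.06,-0.0547,-0.0212,0,0,0,0],[0.06,-0.0547,-0.0212,0,0,0,0],[0.06,-0.0547,-0.0212,0,0,0,0],[0.06,-0.0547,-0.0212,0,0,0,0],[0.06,-0.0547,-0.0212,0.02,0,0,0],[0.06,0,0,0.05,0,0,0]]}, clamp_n=20)

```text
clock: 1.1
position: [0.484, 0.2747, 0.1607]
orientation: [[-0.958, 0.287, 0.003], [0.287, 0.958, 0.001], [-0.003, 0.002, -1.0]]
ft_force: [1.1, 0.8, -0.5]
gripper_width: 0.06
finger_force: 0.0
```

Run:
```python
from h import *
t=read_camera("top");s=read_camera("scene");st=read_state();p=np.array(st["position"]);print(p,st["orientation"])
a=cv2.resize(t[150:250,120:220],(400,400),interpolation=3);b=cv2.resize(s[200:300,325:425],(400,400),interpolation=3)
R=np.array(st["orientation"])
for n,im,o,in(("top",a,(120,150)),("scene",b,(325,200))):
    for q in (p+R[:,2]*.025,):
        u=(proj(n,q)[0]-o+.5)*4-.5;cv2.drawMarker(im,tuple(int(x) for x in u),(0,0,255),0,12,1);print(n,u)
cv2.imwrite("pics/g1.png",np.hstack([a,b]))
```

```text
[0.47928595 0.27520979 0.15567516] [[-0.95868249  0.28437033 -0.00783528]
 [ 0.2844052   0.95869685 -0.00374494]
 [ 0.00644671 -0.0058186  -0.99996229]]
top [183.05729639 185.49943472]
scene [201.90402104 129.49730729]
```

View pics/g1.png

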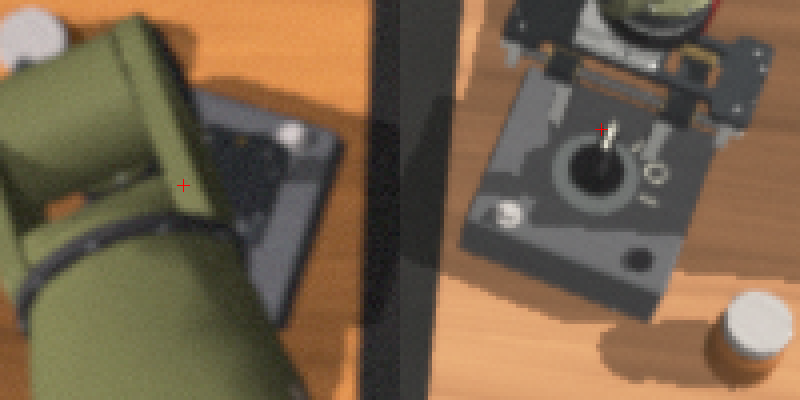

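Scene crop: the fingertips at (558,118) and (655,150) straddle the selector, whose bar top is at (607,140). Alignment is good. Now I descend.

Emit:
nudge_tcp(ticks={"moves":[[0.06,0,0.002,0,0,0,0],[0.06,0,0,0.025,0,0,0],[0.06,0,0,0.025,0,0,0],[0.06,0,0,0,0,0,0]]}, clamp_n=20)

```text
clock: 1.7
position: [0.4812, 0.2795, 0.1112]
orientation: [[-0.959, 0.282, -0.0], [0.282, 0.959, -0.0], [0.0, -0.0, -1.0]]
ft_force: [0.6, -0.2, 0.0]
gripper_width: 0.06
finger_force: 0.0
```

Emit:
nudge_tcp(ticks={"moves":[[0.06,0,-0.002,0.008,0,0,0],[0.03,0,0,0,0,0,0],[0.0,0,0,0,0,0,0],[0.0,0,0,0,0,0,0],[0.0,0,0,0,0,0,0]]}, clamp_n=6)

```text
clock: 2.33
position: [0.4809, 0.2769, 0.1026]
orientation: [[-0.959, 0.283, 0.0], [0.283, 0.959, 0.0], [-0.0, 0.0, -1.0]]
ft_force: [0.3, 0.9, -0.6]
gripper_width: 0.0231
finger_force: 0.0
```

Emit:
nudge_tcp(ticks={"moves":[[0.0,0,0,0,0,0,0],[0.0,0,0,0,0,0,0],[0.0,0,0,0,0,0,0]]}, clamp_n=6)

```text
clock: 2.7
position: [0.4813, 0.2782, 0.1026]
orientation: [[-0.959, 0.283, 0.002], [0.283, 0.959, 0.003], [-0.001, 0.003, -1.0]]
ft_force: [4.7, 11.2, -4.9]
gripper_width: 0.015
finger_force: 6.0
```

Emit:
nudge_tcp(ticks={"moves":[[0.0,0,0.002,0,0,0,0],[0.0,0,0,0,0,0,0],[0.0,0,0,0,0,0,0]]}, clamp_n=15)

```text
clock: 3.08
position: [0.4815, 0.2788, 0.1026]
orientation: [[-0.959, 0.283, 0.0], [0.283, 0.959, 0.0], [-0.0, 0.0, -1.0]]
ft_force: [0.4, 1.3, 2.0]
gripper_width: 0.0141
finger_force: 15.0
```

Emit:
nudge_tcp(ticks={"moves":[[0.0,0,0,0,0,0,0.14],[0.0,0,0,0,0,0,0.14],[0.0,0,0,0,0,0,0.14],[0.0,0,0,0,0,0,0.14],[0,0,0,0,0,0,0]]}, clamp_n=15)

```text
clock: 3.7
position: [0.4815, 0.2788, 0.1026]
orientation: [[-0.663, 0.749, 0.0], [0.749, 0.663, 0.0], [-0.0, 0.0, -1.0]]
ft_force: [0.2, 0.2, 2.8]
gripper_width: 0.0139
finger_force: 15.0
```

Emit:
nudge_tcp(ticks={"moves":[[0.0,0,0,0,0,0,0.14],[0.0,0,0,0,0,0,0.14],[0.0,0,0,0,0,0,0.14],[0.0,0,0,0,0,0,0.12],[0,0,0,0,0,0,0],[0,0,0,0,0,0,0]]}, clamp_n=15)

```text
clock: 4.45
position: [0.4814, 0.2787, 0.1026]
orientation: [[-0.187, 0.982, -0.0], [0.982, 0.187, -0.0], [-0.0, -0.0, -1.0]]
ft_force: [-1.4, -0.8, 4.8]
gripper_width: 0.0135
finger_force: 15.0
```

```bash
python3 -c "
from bench import *
import math
s=read_state();R=s['orientation'];print(math.atan2(R[1][1],R[0][1]),s['wrist_torque'])"
```

```text
0.18813194007683123 [-0.34448239  0.3627949  -0.0004889 ]
```

Emit:
nudge_tcp(ticks={"moves":[[0.04,0,0,0,0,0,0],[0.04,0,0,0,0,0,0],[0.04,0,0,0,0,0,0],[0.05,0,0,-0.03,0,0,0],[0.05,0,0,-0.06,0,0,0],[0.05,0,0,-0.06,0,0,0],[0.05,0,0,-0.06,0,0,0],[0.05,0,0,0,0,0,0]]}, clamp_n=20)

```text
clock: 5.45
position: [0.4823, 0.2792, 0.3171]
orientation: [[-0.183, 0.983, 0.007], [0.983, 0.183, 0.004], [0.002, 0.008, -1.0]]
ft_force: [0.2, -0.6, -1.5]
gripper_width: 0.0499
finger_force: 0.0
```

Run:
```python
from h import *
print(onz("top",[336.1,155.8],.263),onz("scene",[217.1,221.6],.263))
t=cv2.imread("pics/top0.png")
s=read_camera("scene");cv2.imwrite("pics/s2.png",s)
a=cv2.resize(s[212:282,337:409],(360,350),interpolation=3);b=cv2.resize(t[140:175,300:344],(440,350),interpolation=3)
c=cv2.resize(s[205:255,165:275],(800,364//2*2-114),interpolation=3)
cv2.imwrite("pics/c3.png",np.vstack([np.hstack([a,b]),c]))
```

```text
[ 0.57454354 -0.1726288   0.263     ] [ 0.57926142 -0.16923026  0.263     ]
```

View pics/c3.png

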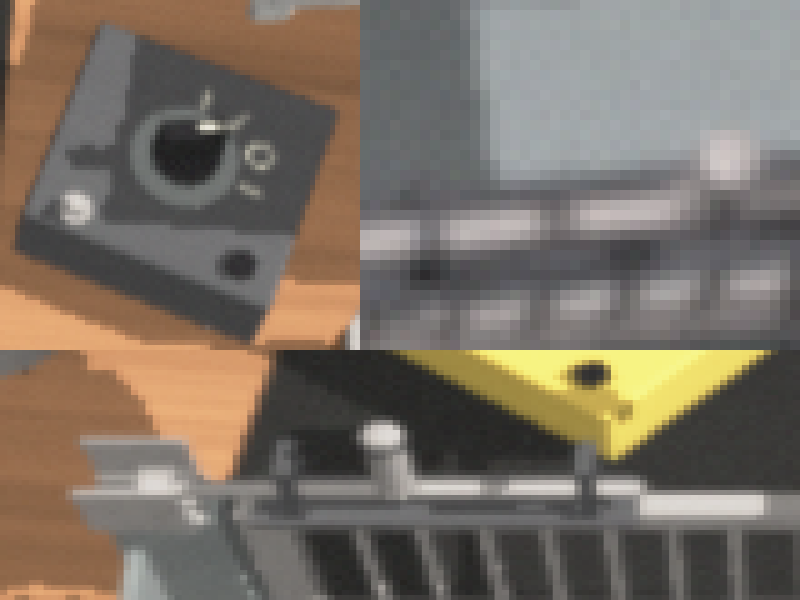

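The scene crop shows the selector's white line at (200–225,128), aimed beside the ring at (260,155). That matches the projected 1.1 rad. The knob top is at lower crop (382,436). On to the knob.

Emit:
nudge_tcp(ticks={"moves":[[0.05,-0.0573,0.0014,0,0,0,0],[0.05,-0.0573,0.0014,0,0,0,0],[0.05,-0.0573,0.0014,0,0,0,0],[0.05,-0.0573,0.0014,0,0,0,0],[0.05,-0.0573,0.0014,0,0,0,0],[0.05,-0.0573,0.0014,0,0,0,0],[0.05,-0.0573,0.0014,0,0,0,0],[0.05,-0.0573,0.0014,0,0,0,0.05]]}, clamp_n=20)

```text
clock: 6.5
position: [0.5762, -0.1716, 0.3106]
orientation: [[-0.133, 0.991, -0.002], [0.991, 0.133, 0.001], [0.001, -0.002, -1.0]]
ft_force: [0.8, 0.1, 1.2]
gripper_width: 0.0495
finger_force: 0.0
```

Emit:
nudge_tcp(ticks={"moves":[[0.05,0,0,0,0,0,0],[0.05,0,0,0,0,0,0]]})

```text
clock: 6.75
position: [0.5761, -0.1694, 0.311]
orientation: [[-0.134, 0.991, -0.002], [0.991, 0.134, 0.001], [0.001, -0.002, -1.0]]
ft_force: [-1.3, -0.0, -0.6]
gripper_width: 0.0499
finger_force: 0.0
```

Run:
```python
from h import *
s=read_camera("scene");t=read_camera("top");st=read_state();p=np.array(st["position"]);R=np.array(st["orientation"]);print(p)
a=cv2.resize(s[195:265,170:270],(560,392),interpolation=3)
b=cv2.resize(t[130:180,310:360],(240,240),interpolation=3)
u=proj("scene",p+R[:,2]*.025)[0];u=(u-[170,195]+.5)*5.6-.5;cv2.drawMarker(a,tuple(int(x) for x in u),(0,0,255),0,10,1)
c=np.zeros((392,800,3),np.uint8);c[:,:560]=a;c[:240,560:]=b
cv2.imwrite("pics/k1.png",c)
```

```text
[ 0.57622915 -0.16863536  0.31201349]
```

View pics/k1.png

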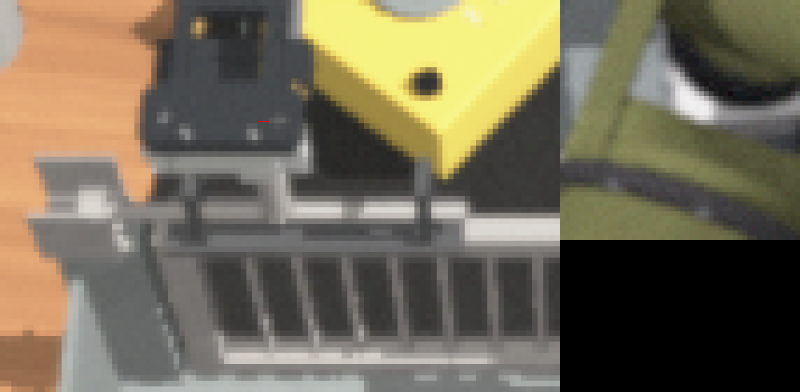

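The scene crop shows the fingers above the knob with the fingertip column at about 270 against the knob at 266, so about 1–2 mm off along the gate. Descending to grip.

Emit:
nudge_tcp(ticks={"moves":[[0.05,-0.001,0.001,0.03,0,0,0],[0.05,0,0,0.03,0,0,0],[0.05,0,0,0,0,0,0],[0.0,0,0,0,0,0,0],[0.0,0,0,0,0,0,0],[0.0,0,0,0,0,0,0],[0.0,0,0,0,0,0,0],[0.0,0,0,0,0,0,0]]}, clamp_n=5)

```text
clock: 7.85
position: [0.5776, -0.1707, 0.2529]
orientation: [[-0.134, 0.991, 0.001], [0.991, 0.134, -0.0], [-0.0, 0.001, -1.0]]
ft_force: [1.0, 0.5, 2.0]
gripper_width: 0.0157
finger_force: 5.0
```

Emit:
nudge_tcp(ticks={"moves":[[0.0,0,0,0,0,0,0],[0.0,0,0,0,0,0,0],[0.0,0,0,-0.0035,0,0,0],[0.0,0,0,-0.0035,0,0,0],[0.0,0,0,-0.0035,0,0,0],[0.0,0,0,0,0,0,0],[0.0,0,0,0,0,0,0]]}, clamp_n=35)

```text
clock: 8.72
position: [0.5774, -0.1707, 0.2629]
orientation: [[-0.134, 0.991, 0.0], [0.991, 0.134, -0.0], [-0.0, 0.0, -1.0]]
ft_force: [2.5, -0.2, -1.8]
gripper_width: 0.0152
finger_force: 35.0
```

Emit:
nudge_tcp(ticks={"moves":[[0.0,0.008,0,0,0,0,0],[0.0,0.008,0,0,0,0,0],[0.0,0.008,0,0,0,0,0],[0.0,0.008,0,0,0,0,0],[0.0,0,0,0,0,0,0],[0.0,0,0,0,0,0,0]]}, clamp_n=35)

```text
clock: 9.48
position: [0.5732, -0.1388, 0.263]
orientation: [[-0.134, 0.991, -0.0], [0.991, 0.134, 0.0], [0.0, 0.0, -1.0]]
ft_force: [1.2, 1.5, -1.6]
gripper_width: 0.0154
finger_force: 35.0
```

Emit:
nudge_tcp(ticks={"moves":[[0.0,0.0002,-0.008,0,0,0,0.055],[0.0,0.0002,-0.008,0,0,0,0.055],[0.0,0.0002,-0.008,0,0,0,0.055],[0,0,0,0,0,0,0]]}, clamp_n=35)

```text
clock: 9.98
position: [0.5492, -0.1405, 0.2631]
orientation: [[0.031, 1.0, 0.001], [1.0, -0.031, -0.0], [0.0, 0.001, -1.0]]
ft_force: [3.4, 1.1, -2.4]
gripper_width: 0.0154
finger_force: 35.0
```

Emit:
nudge_tcp(ticks={"moves":[[0.0,0.0002,-0.008,0,0,0,0.055],[0.0,0.0002,-0.008,0,0,0,0.055],[0.0,0.0002,-0.008,0,0,0,0.055],[0.0,0.0002,-0.008,0,0,0,0.055],[0,0,0,0,0,0,0],[0,0,0,0,0,0,0],[0,0,0,0,0,0,0],[0,0,0,0,0,0,0]]}, clamp_n=35)

```text
clock: 10.98
position: [0.5178, -0.136, 0.2629]
orientation: [[0.248, 0.969, 0.0], [0.969, -0.248, -0.0], [-0.0, 0.0, -1.0]]
ft_force: [4.4, -1.3, -1.5]
gripper_width: 0.0153
finger_force: 35.0
```

Run:
```python
from h import *
s=read_camera("scene");st=read_state();p=np.array(st["position"]);print(p,st["qvel"],st["ft_force"],st["finger_force"])
a=cv2.resize(s[190:280,150:310],(800,450),interpolation=3)
h=np.array([.5536,.006,.18])
for th in(0,.385,.52):
    y=.137-th;P=h+.24*np.array([np.sin(y),-np.cos(y),0]);u=(proj("scene",P)[0]-[150,190]+.5)*5-.5;print(th,u)
cv2.imwrite("pics/f1.png",a)
```

```text
[ 0.51769952 -0.13599662  0.26291507] [-0.00052592 -0.00132377  0.0009635  -0.00059355  0.00019382  0.00284426] [ 3.7291429  -0.85329626 -1.15739641] 34.99964475631714
0 [241.99920163 228.07934534]
0.385 [284.88935295  91.41426725]
0.52 [312.50630981  49.13840364]
```

View pics/f1.png

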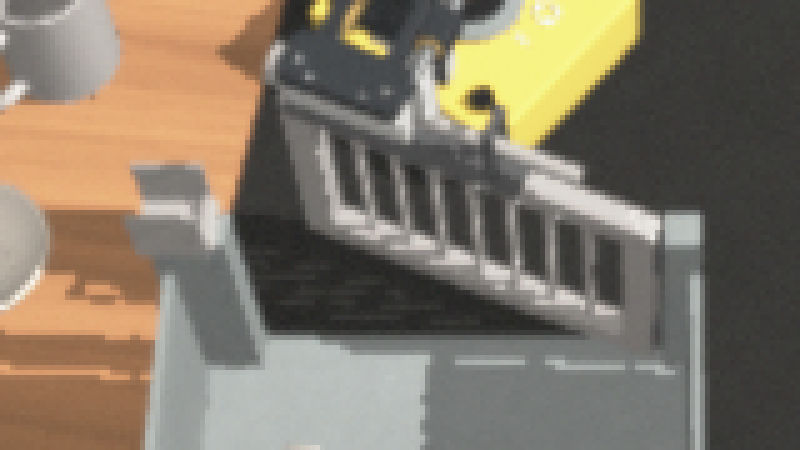

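The gate stands open with its free edge at (285,95), and 0.385 rad projects to (285,91). The fingers are on the knob, the arm is still, and the mug and dish look untouched. Handing in.

```bash
python3 -c "
from bench import job
print(job.job_done())"
```

```text
the job is handed in; nothing more can be done
None
```

I handed the job in with the selector turned to off (1.1 rad) and the bolt lifted and drawn back about 32 mm; the gate is held about 0.385 rad (9 cm) open with the gripper still on the knob, and the judge returned no verdict.

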